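# Index the sample drum and hold it raised on the lever jack

## Robot

A 7-joint arm with a two-finger parallel gripper is mounted at the origin on the work surface. World frame = base frame: x ahead of the robot, y to its left, z up, the work surface at z = 0. Lengths are in m, angles in rad, forces in N, time in s.
With the tool pointing down it reaches from about 0.35 to 0.9 m from the base axis. Payload 8.1 kg.
Tool frame: the origin (TCP) lies midway between the tips of the shut fingers; the grasp point (between the pads) lies 19 mm behind it (bot.grasp_offset is the distance from the TCP to the grasp point, in m); z points along the fingers, y is the line along which they close (so a half turn about z gives the same grasp; the last joint's range is limited). The gripper opens to 85 mm and grips with 20 to 120 N. Pads are 22 mm wide; open, the fingers measure 114 mm over their backs; the gripper's body (76 mm by 85 mm) begins 54 mm behind the grasp point. The pads swing forward as they close: fully open they stand 13 mm farther back than shut.
Start: joints at [1.138, 0.434, 0.025, 1.573, -0.012, 1.134, -0.075], TCP at [0.202, -0.591, 0.231] pointing down, gripper open.
Joint ranges: [-2.62, 2.62], [-0.44, 2.09], [-1.27, 1.32], [0.08, 2.57], [-1.32, 4.46], [0.12, 2], [-2.74, 2.74]. Speed limits (rad/s): [2.22, 2.22, 3.01, 3.01, 3.14, 3.14, 3.14].

## Interface

Orientations are given as a unit quaternion [x, y, z, w].
In Python, from plant import get_state, vision, job, bot gives the robot as it stands. The module is installed in compiled form; this text tells all that it offers.
- The arm moves only by the tool carry_out, never from a script. Its argument "series" is a list of rows, each a list of 5 numbers: the shift along the tool's x, y, z in cm, then the turn about the tool's z in degrees, then the gripper's target within -1 to 1 (shut at 1, half-way at 0, fully open at -1). A call has 1 to 5 rows; each row is the pose to reach, as a shift and turn from the pose commanded when the call began, along the tool's axes at that moment; what a row does not reach only later rows make up. A row lasts 1/12 s, in which the tool goes at most 41.7 mm and 7.16 degrees, less where a joint would pass 70% of its speed; a pose out of reach is approached as far as the arm can. A call with a gripper value outside its range is refused whole. The fingers move at their own pace and stop on an object; "squeeze" is the grip in N (left out, the last holds). Time passes only in rows, so rows that repeat a pose let the fingers close. It gives the time, the measured TCP pose, the force, the opening and the grip force at its end, in the units of the state.
- get_state(): the state, without advancing time (a new reading comes with each control period).
- vision.grab_frame(name): name is "scene" or "top" or "wrist"; returns the picture (480x640x3 uint8, blue, green, red); there is no depth.
- vision.camera_params(name): a dict with "camera_matrix" (3x3 intrinsics, pixels), "rvec" (rotation vector, rad) and "tvec" (3), from world to camera coordinates, as OpenCV has them. Camera axes: x right, y down, z forward; pixel columns grow to the right and rows downward; lengths in m; the calibration is good to about 2 mm. A picture is of the moment at which its call begins: read the wrist's pose just before it. camera_params takes no time and is no camera call; for the wrist camera it gives the pose at the moment of the call.
- job.close_job(): hands the job in; it is judged then, once.
The state is a dict: "time_s": time; "qpos": joint angles; "qvel": joint speeds; "joint_efforts": joint torques, N m; "tool_pos": TCP position; "tcp_rot": TCP orientation; "ft_force": force on the tool from outside, world axes, zero at the start; "wrist_torque": the same for the moment, N m; "gripper_width": opening from 0.0 (shut) to 1.0 (fully open); "gripper_force": force on a finger pad.
Only numpy, scipy, OpenCV 4.12 (cv2) and the standard library are available. Lean on these libraries where they do the work, as an engineer would, in place of code of your own. Each camera call takes 0.05 s, during which the arm holds its last target. There are 200 camera calls.

## Task

Turn the sample drum by the upright steel post on its turntable, counter-clockwise seen from above, until the notch between the two pins clicks onto the spring plunger; then slide the lever jack so that its saddle stands centred under the marked lift point, the drum's arm with the round stud on top. Give the jack handle one full trial stroke, down and right back up so that the drum sets down again, then press it fully down a second time and finish while holding it there with the drum raised: do not let go at the end. Move the drum only by its post and the jack, keep the jack flat on the bench and leave the glassware and boxes around it alone.

Things in the scene. Friction and masses are not known exactly. Their poses are not given: they have to be found in the camera images.
- turntable (a joint): angle of the drum's turntable (rad), growing counter-clockwise seen from above. Starts between 0.2 and 0.6; the detent is at 1.10, where the plunger sits between the two pins. Range -0.1 to 1.4 (it can go past the detent). About 1 N at the post turns it; about 10 N pushes a pin past the plunger, within 0.2 rad before the detent, which has about 0.02 rad of play.
- stand_axis (a point): point at bench level on the turntable's vertical axis, in the round grey stand (244 mm across, fixed). Its x axis points to the plunger and stays still as the drum turns. At the detent the post lies in direction -x of this frame and the lift point in -y, 155 mm from the axis. The drum is white, 210 mm across, its capped tubes reach 133 mm above the bench.
- post (a point): the upright round steel post, 16 mm thick, standing on an arm of the turntable 140 mm from its axis, outside the drum. The post's top is 150 mm above the bench; this point is on its centre line 125 mm above the bench, where to grip or push it. It turns with the turntable.
- plunger_tip (a point): centre of the round steel nose (12 mm across) of the spring plunger, 41 mm above the bench, fixed to the stand at 124 mm from the turntable's axis; it gives way outwards when a pin of the turntable (two upright pins, 10 mm thick, 20 mm apart, 117 mm from the axis) passes.
- lift_point (a point): marked lift point: centre of the flat underside of the drum's long steel arm, 155 mm from the turntable's axis, 75 mm above the bench with the drum down. Arm 40 mm wide, 8 mm thick, ends 20 mm past the point; a round stud, 16 mm across, 8 mm high, stands on it right above the point (the short arm without stud is no lift point). Raising it takes 7 to 13 N; the drum tilts.
- drum: the drum with its tubes and lifting arm; the origin lies on its tilting hinge, on the side opposite to the lift point, 100 mm from the turntable's axis, 55 mm above the bench.
- jack: the loose lever jack, about 1 kg: grey base plate 265 x 70 x 8 mm. Origin on its underside, below the middle of the dark grip block; its x axis points from the block to the saddle, z up. The base plate reaches from x = -175 to +90 mm. It slides on the bench (pull 4 to 8 N).
- jack_block (a point): middle of the jack's grip block at the height to grasp it, 45 mm above the bench. The block is 36 mm long (jack x), 40 mm wide (jack y) and its top is 68 mm above the bench; grasp it across its 40 mm width. The saddle's axis is 70 mm ahead of it in jack x; nothing on the jack stands beside the block.
- saddle: the jack's round saddle, 32 mm across; the origin is the centre of its top face, 69 mm above the bench with the handle up (6 mm under the lift point) and 89 mm with the handle fully down. It rises 40 mm per rad of handle turn.
- handle (a joint): jack handle angle (rad): 0 fully up (it springs back up when released and the saddle sinks), 0.5 the lower stop. Pivot 30 mm behind the block's middle (jack x = -30 mm), 55 mm above the bench; the handle reaches back from it in jack -x, rising at 0.5 rad minus the joint value above the horizontal.
- handle_pad (a point): centre of the top face of the rubber press pad (45 x 36 x 10 mm) at the handle's end, 130 mm from the pivot. Handle up: about 122 mm above the bench, 142 mm behind the block's middle; handle down: 60 mm above the bench, 160 mm behind. Pressing takes about 2 N at first, and 6 to 10 N at the bottom under the drum.
- tube_rack: bystander: loose white rack with tubes, 60 x 160 x 89 mm, origin at the middle of its underside.
- bottle: bystander: loose amber bottle, 64 mm across, 140 mm high, origin at the middle of its underside.
- tip_box: bystander: loose clear box, 85 x 120 x 55 mm, origin at the middle of its underside.
- beaker: bystander: loose white beaker, 70 mm across, 90 mm high, origin at the middle of its underside.

How it is judged:
By the outcome, as a careful person would: the job done as asked, in the order asked, and still so for the second after the job is handed in, while the arm keeps its last pose, push and grip.
It also fails if it takes over 72 s, if anything falls off the work surface, if the arm or the gripper's body presses on something with over 40 N, if the wrist force passes 120 N, or if a joint passes its speed limit or range.

## Working session

There is one attempt and no reset: what is moved stays moved. The work goes in short steps, Python scripts to look and compute and a tool call to move; the robot and the scene stay as the last step left them, time stands still between calls to the robot, and variables do not carry over. Pictures are saved under pics/ and viewed, at most 10 in all, crops included, and the job is handed in when it is done.

Besides the shell and the picture viewer there is one more tool, called after "Call:" in YAML: its name, and indented under it one key for each argument. carry_out: Moves the arm, as the interface text tells. Its arguments: {"type":"object","properties":{"series":{"type":"array"},"squeeze":{"type":"number"}},"required":["series"]}

```bash
mkdir -p pics && cat > h.py <<'E'
import numpy as np, cv2
from scipy.spatial.transform import Rotation as R
from plant import get_state, vision, job, bot
def cam(n):
    p=vision.camera_params(n); return np.array(p["camera_matrix"],float),cv2.Rodrigues(np.array(p["rvec"],float))[0],np.array(p["tvec"],float).ravel()
def ray(n,uv):
    K,Rm,t=cam(n); uv=np.atleast_2d(np.array(uv,float))
    d=(np.linalg.inv(K)@np.c_[uv,np.ones(len(uv))].T).T@Rm
    return -Rm.T@t,d
def onz(n,uv,z):
    c,d=ray(n,uv); return c+d*((z-c[2])/d[:,2])[:,None]
def proj(n,P):
    K,Rm,t=cam(n); q=(np.atleast_2d(P)@Rm.T+t)@K.T; return q[:,:2]/q[:,2:]
def tool(p,s=None):
    "world point -> cm shift in tool axes"
    s=s or get_state(); return R.from_quat(s["tcp_rot"]).inv().apply(np.array(p)-s["tool_pos"])*100
E
python3 - <<'E'
from h import *
s=get_state(); print(s); print(bot.grasp_offset)
for n in("top","scene"):
    cv2.imwrite(f"pics/{n}0.png",vision.grab_frame(n)); print(n,cam(n)[0].tolist(),ray(n,[320,240]))
print(R.from_quat(s["tcp_rot"]).as_matrix())
E
```

```text
{'time_s': 0.0, 'qpos': array([ 1.13836488,  0.43523665,  0.02499862,  1.57407746, -0.01157228,
        1.13400551, -0.0751361 ]), 'qvel': array([-0.0007704 , -0.0002709 ,  0.00050968,  0.00077214, -0.00073864,
        0.00052138,  0.00108025]), 'joint_efforts': array([-8.01612041e-04, -6.70464563e+01,  1.02421738e+00, -3.16211128e+01,
        1.54553354e-02,  1.23902550e-02, -6.07027175e-06]), 'tool_pos': array([ 0.20219047, -0.59086669,  0.23052539]), 'tcp_rot': array([ 9.86441506e-01,  1.64111331e-01, -2.17643386e-04, -7.60802958e-04]), 'ft_force': array([ 0.19029152,  0.55660651, -0.99723924]), 'wrist_torque': array([0.03686128, 0.02466891, 0.01178272]), 'gripper_force': 0.0, 'gripper_width': 0.999478445959544}
0.0187
top [[553.6480592892249, 0.0, 316.2741397569598], [0.0, 553.6480592892249, 241.29257826355374], [0.0, 0.0, 1.0]] (array([0.33792295, 0.06757527, 1.5117246 ]), array([[ 0.14106961, -0.00674953, -0.9900023 ]]))
scene [[469.0409201015122, 0.0, 319.22366924783785], [0.0, 469.0409201015122, 236.3976746234356], [0.0, 0.0, 1.0]] (array([1.25416846, 0.07754646, 1.08106404]), array([[-5.92423415e-01,  5.79371734e-04, -8.05664872e-01]]))
[[ 9.46134847e-01  3.23772126e-01 -6.79097711e-04]
 [ 3.23772788e-01 -9.46133784e-01  1.42953974e-03]
 [-1.79672166e-04 -1.57241072e-03 -9.99998748e-01]]
```

View pics/top0.png

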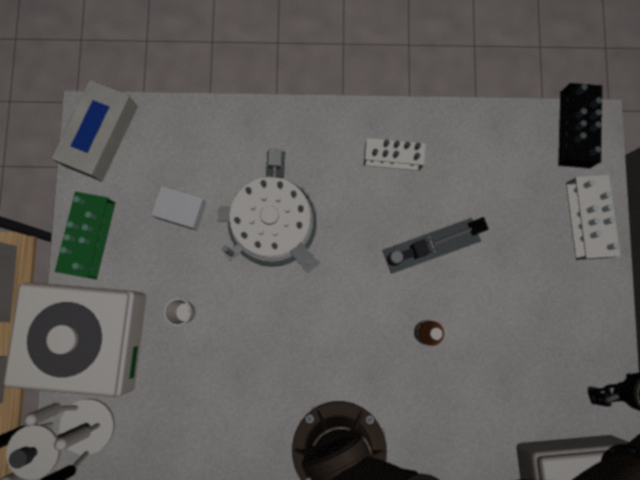

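View pics/scene0.png

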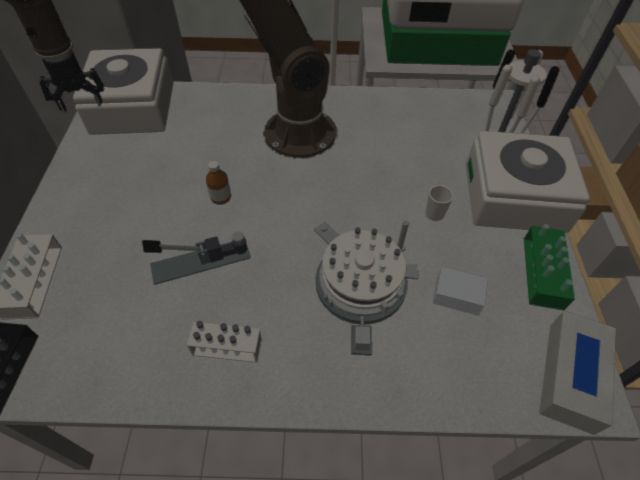

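The top view (x up, y left) shows the drum at about (270,215), the plunger at (275,160), the post at (230,252), the stud arm at (306,257), and the jack from (388,260) to (488,226) with its pad on the right. The scene view shows the post at (404,235) and the pad at (152,246). I'll enlarge the drum and jack area.

```bash
python3 - <<'E'
from h import *
t=cv2.imread("pics/top0.png")
c=cv2.resize(t[140:280,205:335],None,fx=4,fy=4,interpolation=cv2.INTER_CUBIC)
d=cv2.resize(t[200:280,375:495],None,fx=4,fy=4,interpolation=cv2.INTER_CUBIC)
o=np.zeros((600,800,3),np.uint8)
# drum crop left (scale 4 -> 520x560 reduced to 3), jack crop right
c=cv2.resize(t[140:280,205:335],None,fx=3,fy=3,interpolation=cv2.INTER_CUBIC)
d=cv2.resize(t[205:280,375:495],None,fx=3.3,fy=3.3,interpolation=cv2.INTER_CUBIC)
o[:c.shape[0],:c.shape[1]]=c; o[:d.shape[0],400:400+d.shape[1]]=d
s=cv2.imread("pics/scene0.png"); e=cv2.resize(s[225:285,135:260],None,fx=3.2,fy=3.2,interpolation=cv2.INTER_CUBIC)
o[260:260+e.shape[0],400:400+e.shape[1]]=e
o=np.clip(o.astype(float)*1.7,0,255).astype(np.uint8)
cv2.imwrite("pics/crop1.png",o[:470])
E
```

```text
(no output)
```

View pics/crop1.png

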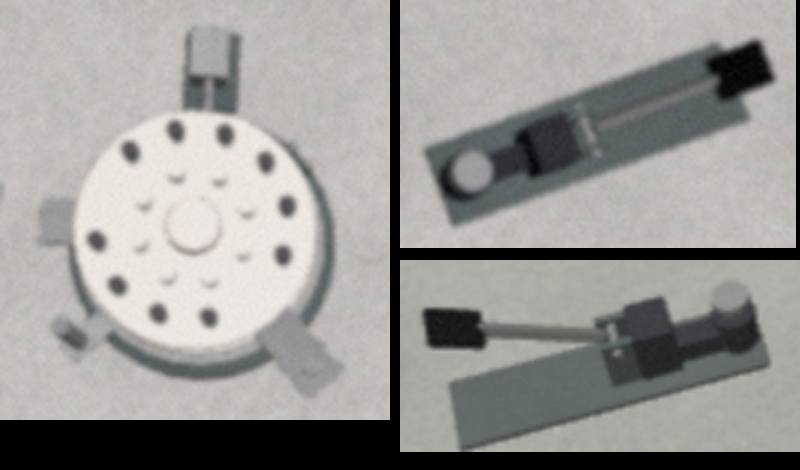

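The crop shows the post at crop-left (72,332), leaning up-left. The stud arm is at (305,350), the knob at (192,224) and the plunger block at (208,55). On the right is the jack, with the saddle at (470,171), the block at (550,145) and the pad at (742,68). Next I'll measure.

```bash
cat >> h.py <<'E'
def tri(a,b,na="top",nb="scene"):
    A=np.zeros((3,3));v=np.zeros(3)
    for n,uv in((na,a),(nb,b)):
        c,d=ray(n,uv);d=d[0]/np.linalg.norm(d[0]);M=np.eye(3)-np.outer(d,d);A+=M;v+=M@c
    p=np.linalg.solve(A,v); return p, proj(na,p)[0]-a, proj(nb,p)[0]-b
def big(m):
    cs,_=cv2.findContours(m.astype(np.uint8),cv2.RETR_EXTERNAL,cv2.CHAIN_APPROX_NONE); return max(cs,key=cv2.contourArea)
def rect_z(n,m,z):
    "min-area rectangle of a mask's hull cast to height z"
    P=onz(n,big(m)[:,0,:],z)[:,:2].astype(np.float32); return cv2.minAreaRect(P*1000)
E
python3 - <<'E'
from h import *
np.set_printoptions(precision=4,suppress=True)
t=cv2.imread("pics/top0.png")
def T(x,y): return [205+(x-1)/3,140+(y-1)/3]
print("knob",tri(T(193,222),[366,258]))
print("posttop",tri(T(60,324),[405,224]))
# drum disc
m=np.zeros(t.shape[:2],bool); roi=(slice(165,275),slice(222,325)); m[roi]=t[roi].min(2)>118
print("vals",t[214,250],t[150,250],t[250,430],t[262,306],t[258,396],t[160,275])
m=cv2.morphologyEx((t[:,:,:].min(2)>118).astype(np.uint8),cv2.MORPH_OPEN,np.ones((3,3)));mm=np.zeros_like(m);mm[roi]=m[roi]
c=big(mm); print("disc",cv2.fitEllipse(cv2.convexHull(c)))
# jack
g=np.zeros_like(m); r=(slice(205,285),slice(375,500)); hsv=t.astype(int)
g[r]=(hsv[r].max(2)<105)
g=cv2.morphologyEx(g,cv2.MORPH_CLOSE,np.ones((7,7)))
print("jack",rect_z("top",g,0.008), cv2.contourArea(big(g)))
def J(x,y): return [375+(x-400-1.6)/3.3,205+(y-1.6)/3.3]
for k,u,z in(("saddle",J(471,171),.069),("block",J(548,141),.068),("pad",J(742,68),.122)): print(k,onz("top",[u],z))
def S(x,y): return [135+(x-400-1.6)/3.2,225+(y-260-1.6)/3.2]
print("saddle tri",tri(J(471,171),S(731,293)))
for k,u,z in(("liftarm",T(300,352),.083),("plung block",T(208,50),.06)):print(k,onz("top",[u],z))
E
```

```text
knob (array([0.6015, 0.191 , 0.1234]), array([-0.7267, -0.0513]), array([-0.7533, -0.0027]))
posttop (array([0.5093, 0.2942, 0.1463]), array([0.2622, 0.0276]), array([ 0.2581, -0.007 ]))
vals [131 135 138] [110 112 113] [49 48 45] [89 87 88] [92 92 91] [ 99 100  99]
disc ((269.6082458496094, 216.10829162597656), (78.3518295288086, 80.01429748535156), 97.67799377441406)
jack ((549.2147827148438, -263.63787841796875), (76.66539001464844, 305.6534423828125), 20.803451538085938) 2793.5
saddle [[ 0.5035 -0.1423  0.069 ]]
block [[ 0.5287 -0.2039  0.068 ]]
pad [[ 0.5808 -0.344   0.122 ]]
saddle tri (array([ 0.503 , -0.1418,  0.0735]), array([ 0.064 , -0.0053]), array([0.0628, 0.0031]))
liftarm [[0.4963 0.097  0.083 ]]
plung block [[0.7714 0.1856 0.06  ]]
```

```bash
cat >> h.py <<'E'
def plan(wps,p=None,yaw=None):
    "wps: (x,y,z,yaw of tool x, deg) one per call; prints tool-frame cm shift and turn for each, tool pointing down"
    s=get_state()
    if p is None: p=s["tool_pos"]; m=R.from_quat(s["tcp_rot"]).as_matrix(); yaw=np.degrees(np.arctan2(m[1,0],m[0,0]))
    for w in wps:
        a=np.radians(yaw); d=np.array(w[:3])-p
        x=d@[np.cos(a),np.sin(a),0]; y=d@[np.sin(a),-np.cos(a),0]
        print(np.round([x*100,y*100,-d[2]*100,-(w[3]-yaw)],2)); p=np.array(w[:3]); yaw=w[3]
E
python3 - <<'E'
from h import *
a=np.array([.202,-.591,.231,18.9]);b=np.array([.5093,.2942,.231,131.8])
plan([a+(b-a)*k/6 for k in range(1,7)])
E
```

```text
[  9.6  -12.3   -0.04 -18.82]
[ 13.08  -8.54  -0.   -18.82]
[ 15.13  -3.86  -0.   -18.82]
[ 15.57   1.22  -0.   -18.82]
[ 14.34   6.18  -0.   -18.82]
[ 11.58  10.48  -0.   -18.82]
```

Call:
carry_out:
  series:
    - [2,-2.5,0,-4,-1]
    - [4,-5,0,-8,-1]
    - [6,-7.5,0,-12,-1]
    - [8,-10,0,-16,-1]
    - [9.6,-12.3,0,-18.8,-1]

```text
time_s: 0.52
tool_pos: [0.2541, -0.4417, 0.231]
tcp_rot: [0.946, 0.325, 0.0, -0.0]
ft_force: [0.4, -1.1, -0.4]
gripper_width: 1.002
gripper_force: 0.0
```

Call:
carry_out:
  series:
    - [2.6,-1.7,0,-3.8,-1]
    - [5.2,-3.4,0,-7.5,-1]
    - [7.8,-5.1,0,-11.3,-1]
    - [10.4,-6.8,0,-15,-1]
    - [13.1,-8.5,0,-18.8,-1]

```text
time_s: 0.93
tool_pos: [0.3049, -0.2951, 0.2311]
tcp_rot: [0.88, 0.475, -0.0, -0.0]
ft_force: [0.2, 0.3, 1.0]
gripper_width: 1.002
gripper_force: 0.0
```

Call:
carry_out:
  series:
    - [3,-0.8,0,-3.8,-1]
    - [6,-1.6,0,-7.5,-1]
    - [9,-2.3,0,-11.3,-1]
    - [12,-3.1,0,-15,-1]
    - [15.1,-3.9,0,-18.8,-1]

```text
time_s: 1.35
tool_pos: [0.3558, -0.1477, 0.2312]
tcp_rot: [0.791, 0.612, -0.0, 0.0]
ft_force: [0.9, 0.4, -0.5]
gripper_width: 1.0
gripper_force: 0.0
```

Call:
carry_out:
  series:
    - [3.1,0.2,0,-3.8,-1]
    - [6.2,0.5,0,-7.5,-1]
    - [9.3,0.7,0,-11.3,-1]
    - [12.4,1,0,-15,-1]
    - [15.6,1.2,0,-18.8,-1]

```text
time_s: 1.77
tool_pos: [0.4072, 0.0, 0.2313]
tcp_rot: [0.68, 0.733, -0.0, 0.0]
ft_force: [0.4, -0.8, -1.0]
gripper_width: 0.998
gripper_force: 0.0
```

Call:
carry_out:
  series:
    - [2.9,1.2,0,-3.8,-1]
    - [5.7,2.5,0,-7.5,-1]
    - [8.6,3.7,0,-11.3,-1]
    - [11.5,5,0,-15,-1]
    - [14.3,6.2,0,-18.8,-1]

```text
time_s: 2.18
tool_pos: [0.459, 0.1473, 0.2311]
tcp_rot: [0.551, 0.834, -0.0, -0.0]
ft_force: [0.1, 0.3, -0.5]
gripper_width: 0.997
gripper_force: 0.0
```

```bash
python3 - <<'E'
from h import *
np.set_printoptions(precision=4,suppress=True)
s=get_state();print(s["time_s"],s["tool_pos"],s["qpos"],s["ft_force"]);plan([(.5093,.2942,.231,131.8),(.5093,.2942,.106,131.8)])
cv2.imwrite("pics/w1.png",vision.grab_frame("wrist")); print(proj("wrist",[[.5093,.2942,.15],[.6015,.191,.123]]))
E
```

```text
2.1833 [0.459  0.1473 0.2311] [ 0.1793  0.2921 -0.7393  1.8652  0.2232  1.0687 -0.2448] [ 0.0615  0.2878 -0.496 ]
[ 11.54  10.39   0.01 -18.74]
[ 0.   0.  12.5 -0. ]
[[489.4296  87.6743]
 [501.1365 267.7322]]
```

View pics/w1.png

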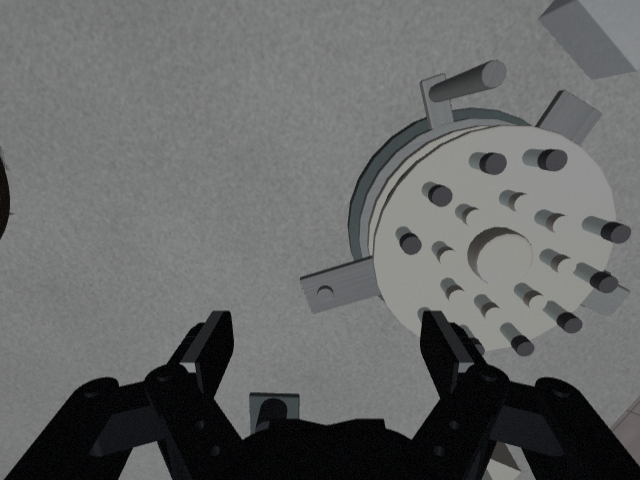

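The wrist view shows the post top at (493,72), the knob top at (503,257) and the stud top at (325,290). The predictions were off by 10–16 px, so I'll re-triangulate using all three views.

```bash
python3 - <<'E'
from h import *
np.set_printoptions(precision=4,suppress=True)
def T(x,y): return [205+(x-1)/3,140+(y-1)/3]
print(cam("wrist")[0][0,0], ray("wrist",[320,240]))
for k,u,w,s_ in(("post",T(60,324),[493,72],[405,224]),("knob",T(193,222),[503,257],[366,258])):
    print(k,tri(u,w,"top","wrist")); print(tri(s_,w,"scene","wrist"))
print("stud z=.091",onz("wrist",[325,290],.091),"post z=.15",onz("wrist",[493,72],.15),onz("top",[T(60,324)],.15),onz("scene",[[405,224]],.15))
s=get_state();print(s["tool_pos"],s["qvel"])
E
```

```text
331.3501835047292 (array([0.427 , 0.2303, 0.3742]), array([[ 0.1082, -0.2903, -0.9511]]))
post (array([0.5056, 0.2962, 0.1589]), array([-1.4079,  0.8757]), array([-0.0585,  7.5966]))
(array([0.5078, 0.2986, 0.1461]), array([ 1.906 , -0.4005]), array([-4.6639,  8.3003]))
knob (array([0.6061, 0.1942, 0.1077]), array([-1.4085, -0.6593]), array([-4.2156,  2.6693]))
(array([0.5994, 0.1963, 0.1196]), array([1.1958, 0.2064]), array([-2.5213,  2.8171]))
stud z=.091 [[0.4832 0.0999 0.091 ]] post z=.15 [[0.5066 0.3025 0.15  ]] [[0.5089 0.2943 0.15  ]] [[0.5123 0.2927 0.15  ]]
[0.4602 0.1534 0.2317] [ 0.052  -0.0535  0.021   0.0594 -0.0609 -0.0186  0.0256]
```

Call:
carry_out:
  series:
    - [2.3,2.1,0,-3.8,-1]
    - [4.6,4.1,0,-7.5,-1]
    - [6.9,6.2,0,-11.3,-1]
    - [9.2,8.3,0,-15,-1]
    - [11.6,10.4,0,-18.8,-1]

```text
time_s: 2.65
tool_pos: [0.5099, 0.2938, 0.2308]
tcp_rot: [0.408, 0.913, -0.0, -0.0]
ft_force: [-0.0, -0.2, -0.0]
gripper_width: 1.0
gripper_force: 0.0
```

Call:
carry_out:
  series:
    - [0,0,0,0,-1]
    - [0,0,0,0,-1]
    - [0,0,0,0,-1]
    - [0,0,0,0,-1]

```text
time_s: 2.98
tool_pos: [0.5094, 0.2918, 0.231]
tcp_rot: [0.41, 0.912, -0.001, 0.0]
ft_force: [1.0, -0.7, -0.4]
gripper_width: 0.998
gripper_force: 0.0
```

```bash
python3 - <<'E'
from h import *
np.set_printoptions(precision=4,suppress=True)
s=get_state();print(s["time_s"],s["tool_pos"],s["qvel"]);plan([(.508,.295,.231,131.8)])
cv2.imwrite("pics/w2.png",vision.grab_frame("wrist")); print(proj("wrist",[[.508,.295,.15],[.6015,.191,.123]]))
E
```

```text
2.9833 [0.5094 0.2918 0.231 ] [ 0.0066 -0.0061 -0.0002  0.0008  0.0006 -0.0023  0.0002]
[ 0.34  0.11  0.   -0.2 ]
[[327.1586 249.0823]
 [328.0643 380.457 ]]
```

View pics/w2.png

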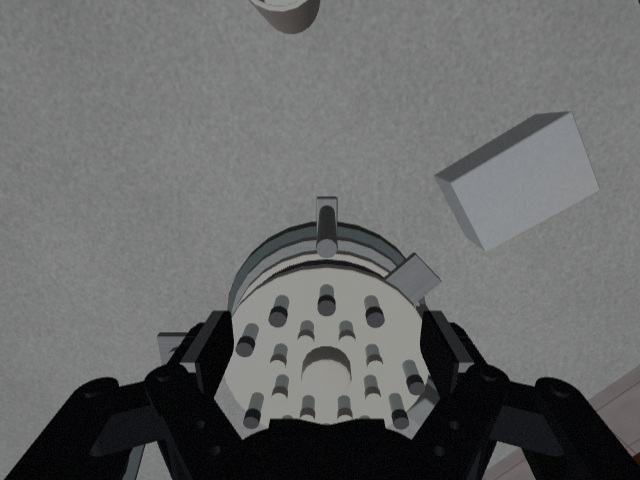

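The post top is at (327,249), which matches the prediction. I'll descend and cage the post.

Call:
carry_out:
  series:
    - [0.3,0,3,0,-1]
    - [0.3,0,6,0,-1]
    - [0.3,0,9,0,-1]
    - [0.3,0,11.5,0,-1]
    - [0.3,0,12.5,0,-1]

```text
time_s: 3.45
tool_pos: [0.5063, 0.2926, 0.1032]
tcp_rot: [0.41, 0.912, -0.002, -0.001]
ft_force: [-0.3, 0.4, -0.6]
gripper_width: 1.004
gripper_force: 0.0
```

Call:
carry_out:
  series:
    - [0,0,0,0,0.5]
    - [0,0,0,0,0.5]
    - [0,0,0,0,0.5]
    - [0,0,0,0,0.5]
    - [0,0,0,0,0.5]
  squeeze: 40

```text
time_s: 3.87
tool_pos: [0.5082, 0.2959, 0.1078]
tcp_rot: [0.409, 0.912, 0.001, 0.001]
ft_force: [0.8, 0.4, 0.5]
gripper_width: 0.3
gripper_force: 0.0
```

```bash
python3 - <<'E'
from h import *
np.set_printoptions(precision=4,suppress=True)
s=get_state();print(s)
p,yaw=s["tool_pos"],132.
A=np.array([.602,.1915]); r=.1395
f=lambda th:(A[0]+r*np.cos(np.radians(th)),A[1]+r*np.sin(np.radians(th)),.106,th)
plan([f(t) for t in (142,152,162,170,174,178,180)])
E
```

```text
{'time_s': 3.8667, 'qpos': array([-0.1314,  0.6117, -0.716 ,  1.763 ,  0.4833,  0.9481, -0.3191]), 'qvel': array([-0.0036,  0.0053,  0.0031,  0.0053, -0.0001, -0.0008, -0.0008]), 'joint_efforts': array([  0.0337, -66.3939, -12.2475, -25.2028,   0.0099,   0.0039,
         0.0075]), 'tool_pos': array([0.5082, 0.2959, 0.1078]), 'tcp_rot': array([0.4093, 0.9124, 0.0009, 0.0007]), 'ft_force': array([0.8182, 0.4432, 0.4686]), 'wrist_torque': array([-0.0677,  0.0246,  0.0249]), 'gripper_force': 0.0, 'gripper_width': 0.29975360307723353}
[ -0.31  -2.43   0.18 -10.32]
[ -0.21  -2.42  -0.   -10.  ]
[ -0.21  -2.42  -0.   -10.  ]
[-0.14 -1.94 -0.   -8.  ]
[-0.03 -0.97 -0.   -4.  ]
[-0.03 -0.97 -0.   -4.  ]
[-0.01 -0.49 -0.   -2.  ]
```

Call:
carry_out:
  series:
    - [-0.1,-0.5,0.1,-2,0.58]
    - [-0.1,-1,0.2,-4,0.58]
    - [-0.2,-1.5,0.2,-6,0.58]
    - [-0.2,-2,0.2,-8,0.58]
    - [-0.3,-2.4,0.2,-10,0.58]

```text
time_s: 4.28
tool_pos: [0.4918, 0.2776, 0.1053]
tcp_rot: [0.327, 0.945, 0.001, 0.001]
ft_force: [0.3, 0.6, -0.3]
gripper_width: 0.207
gripper_force: 0.6
```

Call:
carry_out:
  series:
    - [0,-0.5,0,-2,0.58]
    - [0,-1,0,-4,0.58]
    - [-0.1,-1.5,0,-6,0.58]
    - [-0.1,-2,0,-8,0.58]
    - [-0.2,-2.4,0,-10,0.58]

```text
time_s: 4.7
tool_pos: [0.4785, 0.2575, 0.1052]
tcp_rot: [0.244, 0.97, 0.001, 0.001]
ft_force: [-0.1, 1.3, -0.1]
gripper_width: 0.212
gripper_force: 0.6
```

Call:
carry_out:
  series:
    - [0,-0.5,0,-2,0.58]
    - [0,-1,0,-4,0.58]
    - [-0.1,-1.5,0,-6,0.58]
    - [-0.1,-2,0,-8,0.58]
    - [-0.2,-2.4,0,-10,0.58]

```text
time_s: 5.12
tool_pos: [0.4689, 0.2353, 0.1052]
tcp_rot: [0.158, 0.987, 0.0, 0.001]
ft_force: [-0.2, 1.3, 0.2]
gripper_width: 0.212
gripper_force: 0.6
```

```bash
python3 - <<'E'
from h import *
np.set_printoptions(precision=4,suppress=True)
s=get_state();print(s["time_s"],s["tool_pos"],s["ft_force"])
A=np.array([.602,.1915]); r=.1395
f=lambda th:(A[0]+r*np.cos(np.radians(th)),A[1]+r*np.sin(np.radians(th)),.106,th)
plan([f(t) for t in (166,170,174,178,180)])
E
```

```text
5.1167 [0.4689 0.2353 0.1052] [-0.2265  1.3496  0.1669]
[-0.1  -1.02 -0.08 -4.21]
[-0.03 -0.97 -0.   -4.  ]
[-0.03 -0.97 -0.   -4.  ]
[-0.03 -0.97 -0.   -4.  ]
[-0.01 -0.49 -0.   -2.  ]
```

Call:
carry_out:
  series:
    - [0,-0.2,0,-1,0.58]
    - [0,-0.4,0,-2,0.58]
    - [-0.1,-0.7,0,-3,0.58]
    - [-0.1,-1,0,-4,0.58]
    - [-0.1,-1,0,-4,0.58]

```text
time_s: 5.53
tool_pos: [0.4664, 0.2244, 0.1043]
tcp_rot: [0.124, 0.992, -0.0, 0.0]
ft_force: [-0.8, -1.0, -1.9]
gripper_width: 0.208
gripper_force: 0.0
```

Call:
carry_out:
  series:
    - [0,-0.2,0,-1,0.58]
    - [0,-0.4,0,-2,0.58]
    - [0,-0.7,0,-3,0.58]
    - [0,-1,0,-4,0.58]
    - [0,-1,0,-4,0.58]

```text
time_s: 5.95
tool_pos: [0.4637, 0.2145, 0.1041]
tcp_rot: [0.089, 0.996, -0.0, -0.0]
ft_force: [-1.1, 0.2, -0.2]
gripper_width: 0.209
gripper_force: 0.0
```

Call:
carry_out:
  series:
    - [0,-0.2,0,-1,0.58]
    - [0,-0.4,0,-1.5,0.58]
    - [0,-0.5,0,-2,0.58]
    - [0,-0.5,0,-2,0.58]

```text
time_s: 6.28
tool_pos: [0.4634, 0.2124, 0.1045]
tcp_rot: [0.071, 0.997, 0.002, 0.0]
ft_force: [2.4, 7.6, -5.4]
gripper_width: 0.212
gripper_force: 3.8
```

```bash
python3 - <<'E'
from h import *
np.set_printoptions(precision=4,suppress=True)
s=get_state();print(s["time_s"],s["tool_pos"],s["ft_force"])
d=s["tool_pos"][:2]-[.602,.1915];print(np.degrees(np.arctan2(*d[::-1])),np.hypot(*d))
m=R.from_quat(s["tcp_rot"]).as_matrix();print(np.degrees(np.arctan2(m[1,0],m[0,0])))
E
```

```text
6.2833 [0.4634 0.2124 0.1045] [ 2.4087  7.6263 -5.3883]
171.43950491686581 0.14020223005985621
171.8045985852609
```

Call:
carry_out:
  series:
    - [0,-0.1,0,-0.5,0.58]
    - [0,-0.2,0,-1,0.58]
    - [0,-0.3,0,-1.2,0.58]
    - [0,-0.3,0,-1.2,0.58]

```text
time_s: 6.62
tool_pos: [0.4633, 0.2115, 0.1048]
tcp_rot: [0.061, 0.998, 0.004, 0.001]
ft_force: [4.5, 12.4, -9.0]
gripper_width: 0.211
gripper_force: 7.0
```

Call:
carry_out:
  series:
    - [0,-0.1,0,-0.5,0.58]
    - [0,-0.2,0,-1,0.58]
    - [0,-0.3,0,-1.2,0.58]
    - [0,-0.3,0,-1.2,0.58]

```text
time_s: 6.95
tool_pos: [0.4622, 0.2059, 0.1046]
tcp_rot: [0.051, 0.999, 0.001, 0.0]
ft_force: [-0.7, 2.9, 3.1]
gripper_width: 0.213
gripper_force: 1.7
```

```bash
python3 - <<'E'
from h import *
np.set_printoptions(precision=4,suppress=True)
s=get_state();print(s["time_s"],s["tool_pos"],s["ft_force"])
d=s["tool_pos"][:2]-[.602,.1915];print(np.degrees(np.arctan2(*d[::-1])),np.hypot(*d))
E
```

```text
6.95 [0.4622 0.2059 0.1046] [-0.6842  2.9396  3.0743]
174.118691359163 0.14049550679043846
```

Call:
carry_out:
  series:
    - [0,-0.1,0,-0.5,0.58]
    - [0,-0.2,0,-1,0.58]
    - [0,-0.3,0,-1.2,0.58]
    - [0,-0.3,0,-1.2,0.58]
    - [0,-0.3,0,-1.2,0.58]

```text
time_s: 7.37
tool_pos: [0.4619, 0.2008, 0.1041]
tcp_rot: [0.041, 0.999, -0.001, -0.0]
ft_force: [0.7, 0.6, 0.9]
gripper_width: 0.21
gripper_force: 0.5
```

Call:
carry_out:
  series:
    - [0,-0.1,0,-0.5,0.58]
    - [0,-0.2,0,-1,0.58]
    - [0,-0.3,0,-1.2,0.58]
    - [0,-0.3,0,-1.2,0.58]
    - [0,-0.3,0,-1.2,0.58]

```text
time_s: 7.78
tool_pos: [0.4616, 0.198, 0.1041]
tcp_rot: [0.031, 1.0, -0.0, -0.0]
ft_force: [-0.4, -0.0, 0.4]
gripper_width: 0.212
gripper_force: 0.0
```

```bash
python3 - <<'E'
from h import *
np.set_printoptions(precision=4,suppress=True)
s=get_state();print(s["time_s"],s["tool_pos"],s["ft_force"])
d=s["tool_pos"][:2]-[.602,.1915];print(np.degrees(np.arctan2(*d[::-1])),np.hypot(*d))
t=vision.grab_frame("top");cv2.imwrite("pics/top2.png",t);c=vision.grab_frame("scene");cv2.imwrite("pics/scene2.png",c)
o=np.zeros((560,800,3),np.uint8)
o[:,:400]=cv2.resize(t[140:280,230:330],(400,560),interpolation=cv2.INTER_CUBIC)
o[:,400:]=cv2.resize(c[225:365,310:410],(400,560),interpolation=cv2.INTER_CUBIC)
cv2.imwrite("pics/crop2.png",np.clip(o*1.7,0,255).astype(np.uint8))
E
```

```text
7.7833 [0.4616 0.198  0.1041] [-0.4077 -0.0329  0.351 ]
177.3363904285251 0.14056863534189185
```

View pics/crop2.png

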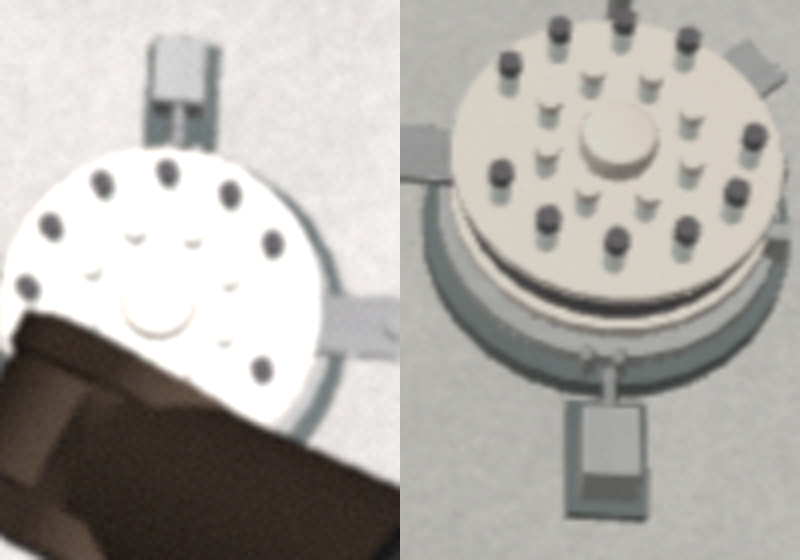

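The right half of the crop shows pins at (587,357) and (620,357) with the plunger nose at (605,362) seated between them. The detent has clicked and the residual force is about 0. I'll open the gripper and lift off.

Call:
carry_out:
  series:
    - [0,0,0,0,-0.5]
    - [0,0,0,0,-1]
    - [0,0,0,0,-1]
    - [0,0,0,0,-1]
    - [0,0,0,0,-1]

```text
time_s: 8.3
tool_pos: [0.4617, 0.1987, 0.1043]
tcp_rot: [0.031, 1.0, -0.0, 0.0]
ft_force: [0.1, -0.3, -0.6]
gripper_width: 0.905
gripper_force: 0.0
```

Call:
carry_out:
  series:
    - [0,0,-2,0,-1]
    - [0,0,-5,0,-1]
    - [0,0,-8,0,-1]
    - [0,0,-11,0,-1]
    - [0,0,-13,0,-1]

```text
time_s: 8.72
tool_pos: [0.462, 0.1995, 0.237]
tcp_rot: [0.03, 1.0, 0.001, 0.001]
ft_force: [0.7, 1.1, 0.0]
gripper_width: 1.004
gripper_force: 0.0
```

```bash
python3 - <<'E'
from h import *
np.set_printoptions(precision=4,suppress=True)
s=get_state();print(s["time_s"],s["tool_pos"],s["ft_force"],s["qpos"])
a=np.append(s["tool_pos"],177.);a[3]=np.degrees(np.arctan2(*R.from_quat(s["tcp_rot"]).as_matrix()[1::-1,0]))
b=np.array([.5295,-.2055,.21,111+90-0]) # tool y along jack y
print(a)
# option: tool x along jack x (111)
b[3]=111.
plan([a+(b-a)*k/3 for k in range(1,4)])
E
```

```text
8.7167 [0.462  0.1995 0.237 ] [0.6814 1.1098 0.017 ] [ 0.2917  0.4315 -1.0808  1.7984  0.4146  1.1609  0.5891]
[  0.462    0.1995   0.237  176.5224]
[ -3.07 -13.34   0.9   21.84]
[ -7.81 -11.24   0.9   21.84]
[-11.43  -7.53   0.9   21.84]
```

Call:
carry_out:
  series:
    - [-0.6,-2.7,0.2,4.4,-1]
    - [-1.2,-5.3,0.4,8.8,-1]
    - [-1.8,-8,0.5,13,-1]
    - [-2.4,-10.7,0.7,17.5,-1]
    - [-3.1,-13.3,0.9,21.8,-1]

```text
time_s: 9.13
tool_pos: [0.4844, 0.0626, 0.2254]
tcp_rot: [0.221, 0.975, -0.0, 0.0]
ft_force: [0.6, 0.6, 0.0]
gripper_width: 0.999
gripper_force: 0.0
```

Call:
carry_out:
  series:
    - [-1.6,-2.2,0.2,4.4,-1]
    - [-3.1,-4.5,0.4,8.8,-1]
    - [-4.7,-6.7,0.5,13,-1]
    - [-6.2,-9,0.7,17.5,-1]
    - [-7.8,-11.2,0.9,21.8,-1]

```text
time_s: 9.55
tool_pos: [0.507, -0.072, 0.2163]
tcp_rot: [0.401, 0.916, -0.0, 0.0]
ft_force: [1.1, 0.3, -0.1]
gripper_width: 1.0
gripper_force: 0.0
```

Call:
carry_out:
  series:
    - [-2.3,-1.5,0.2,4.4,-1]
    - [-4.6,-3,0.4,8.8,-1]
    - [-6.9,-4.5,0.5,13,-1]
    - [-9.2,-6,0.7,17.5,-1]
    - [-11.4,-7.5,0.9,21.8,-1]

```text
time_s: 9.97
tool_pos: [0.5299, -0.2066, 0.2072]
tcp_rot: [0.567, 0.823, -0.0, 0.0]
ft_force: [0.3, -0.1, 0.0]
gripper_width: 1.001
gripper_force: 0.0
```

Call:
carry_out:
  series:
    - [0,0,0,0,-1]
    - [0,0,0,0,-1]
    - [0,0,0,0,-1]
    - [0,0,0,0,-1]

```text
time_s: 10.3
tool_pos: [0.5299, -0.2037, 0.2075]
tcp_rot: [0.565, 0.825, 0.0, -0.0]
ft_force: [-0.1, 1.1, -0.1]
gripper_width: 0.999
gripper_force: 0.0
```

```bash
python3 - <<'E'
from h import *
np.set_printoptions(precision=4,suppress=True)
s=get_state();print(s["time_s"],s["tool_pos"],s["qvel"],s["qpos"])
plan([(.5295,-.2055,.21,111)])
w=vision.grab_frame("wrist");cv2.imwrite("pics/w3.png",w);t=vision.grab_frame("top");cv2.imwrite("pics/top3.png",t)
print(proj("wrist",[[.5295,-.2055,.068],[.5035,-.1423,.069],[.597,.036,.091]]))
print(proj("top",[[.597,.036,.091],[.602,.1915,0]]))
o=np.zeros((480,800,3),np.uint8); o[:,:520]=w[:,60:580]; o[:420,520:]=cv2.resize(t[150:290,260:353],(280,420),interpolation=cv2.INTER_CUBIC)
cv2.imwrite("pics/crop3.png",np.clip(o*1.5,0,255).astype(np.uint8))
E
```

```text
10.3 [ 0.5299 -0.2037  0.2075] [-0.0034 -0.0029  0.0001  0.0001  0.0011  0.0005 -0.0029] [ 0.7779  0.4595 -0.7085  1.7042  0.3291  1.1005  0.3401]
[-0.16 -0.1  -0.25  0.24]
[[324.6881 232.3307]
 [322.8487 152.7167]
 [564.5259 -64.6186]]
[[328.7254 218.626 ]
 [271.8163 221.8266]]
```

View pics/crop3.png

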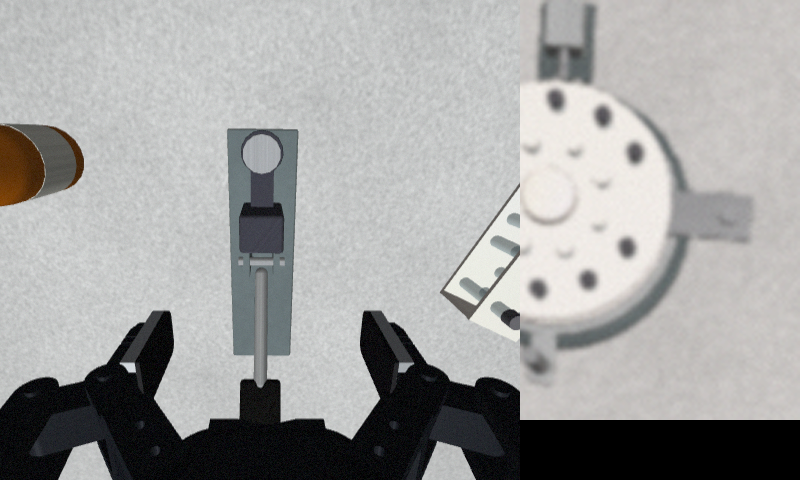

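The wrist view (crop offset +60) shows the saddle at (322,153) and the block top at about (321,232). The jack axis is vertical in the image, so both position and yaw match my estimate. In the top view the stud is at about (329,221.5). I want a sharper fix on the stud, so I'll take one wrist view nearer to it with the saddle also in frame.

Call:
carry_out:
  series:
    - [2,1.6,0,0,-1]
    - [4,3.2,0,0,-1]
    - [6,4.8,0,0,-1]
    - [7,5.8,0,0,-1]
    - [7,5.8,0,0,-1]

```text
time_s: 10.82
tool_pos: [0.5598, -0.1137, 0.208]
tcp_rot: [0.563, 0.826, 0.001, 0.0]
ft_force: [-1.0, 0.0, -0.0]
gripper_width: 0.999
gripper_force: 0.0
```

Call:
carry_out:
  series:
    - [0,0,0,0,-1]
    - [0,0,0,0,-1]
    - [0,0,0,0,-1]
    - [0,0,0,0,-1]

```text
time_s: 11.15
tool_pos: [0.5584, -0.1201, 0.2072]
tcp_rot: [0.566, 0.824, -0.0, 0.0]
ft_force: [0.5, -0.2, -0.3]
gripper_width: 1.0
gripper_force: 0.0
```

```bash
python3 - <<'E'
from h import *
np.set_printoptions(precision=4,suppress=True)
s=get_state();print(s["time_s"],s["tool_pos"],s["qvel"])
np.savez("w4.npz",*cam("wrist"));w=vision.grab_frame("wrist");cv2.imwrite("pics/w4.png",w)
print(proj("wrist",[[.5035,-.1423,.069],[.597,.036,.091],[.602,.1915,.12]]))
cv2.imwrite("pics/w4b.png",np.clip(w*1.5,0,255).astype(np.uint8))
print("w3 saddle",)
E
```

```text
11.15 [ 0.5584 -0.1201  0.2072] [ 0.0014  0.0025 -0.0025 -0.0015  0.0006  0.0006 -0.0029]
[[ 258.8304  232.4766]
 [ 458.8052   57.3838]
 [ 652.1083 -303.4852]]
w3 saddle
```

View pics/w4b.png

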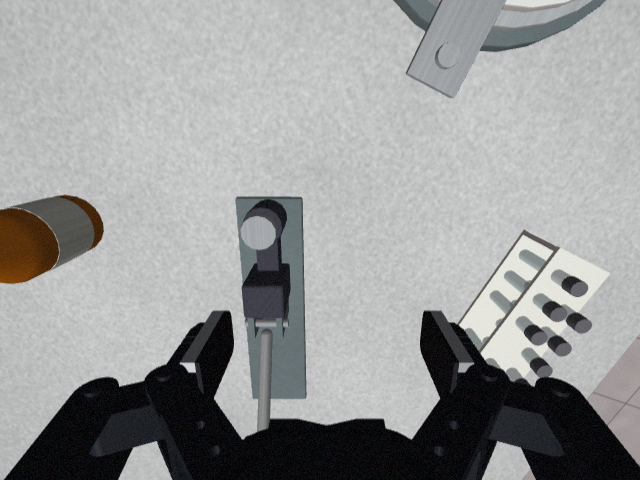

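The stud top is at (447,55), the arm end corners at (407,73) and (456,97), and the saddle at (258,233). I'll refine the lift point and arm direction from these.

```bash
python3 - <<'E'
from h import *
np.set_printoptions(precision=4,suppress=True)
print("stud",onz("wrist",[[447,55]],.091),"saddle",onz("wrist",[[258.5,233]],.069))
print("arm corners",onz("wrist",[[407,73],[456,95]],.083))
# straight edges of arm and base plate via Hough-like line fits: arm right edge / left edge
g=cv2.cvtColor(cv2.imread("pics/w4.png"),cv2.COLOR_BGR2GRAY); 
l=cv2.createLineSegmentDetector().detect(g)[0][:,0]
for a in l:
    if 395<a[0]<510 and a[1]<110 and np.hypot(a[2]-a[0],a[3]-a[1])>25: 
        P=onz("wrist",[a[:2],a[2:]],.083);d=P[1]-P[0];print("arm",a.round(),np.degrees(np.arctan2(d[1],d[0])).round(1),P[:,:2].ravel())
    if 230<a[0]<310 and 190<a[1]<400 and np.hypot(a[2]-a[0],a[3]-a[1])>60:
        P=onz("wrist",[a[:2],a[2:]],.008);d=P[1]-P[0];print("plate",a.round(),np.degrees(np.arctan2(d[1],d[0])).round(1),P[:,:2].ravel())
t=[[329,221.5]];print("top stud",onz("top",t,.091))
E
```

```text
stud [[0.5887 0.0344 0.091 ]] saddle [[ 0.5034 -0.1429  0.069 ]]
arm corners [[0.569  0.0162 0.083 ]
 [0.6089 0.0159 0.083 ]]
plate [302. 198. 306. 397.] -69.2 [ 0.529  -0.1124  0.6212 -0.3555]
plate [252. 397. 244. 314.] 111.1 [ 0.5557 -0.3807  0.5118 -0.2668]
arm [423.  32. 392.   0.] 162.2 [0.5685 0.0437 0.5405 0.0526]
arm [405.  72. 424.  33.] 86.1 [0.5671 0.0161 0.569  0.0431]
plate [241. 276. 235. 198.] 110.7 [ 0.4946 -0.2202  0.4634 -0.1375]
arm [442.   0. 408.  72.] -93.3 [0.572  0.0648 0.5692 0.0168]
arm [479.  49. 492.  26.] 86.0 [0.61   0.0483 0.6111 0.0635]
arm [506.   4. 532.   7.] 15.8 [0.6135 0.0781 0.631  0.0831]
arm [449.  98. 405.  74.] 176.3 [0.6054 0.0125 0.5677 0.0149]
arm [493.  27. 532.  26.] 22.1 [0.6122 0.0637 0.637  0.0737]
arm [478.  52. 454.  97.] -93.3 [0.6102 0.0463 0.6084 0.0144]
arm [483.  46. 521.  45.] 22.3 [0.6116 0.051  0.6359 0.061 ]
arm [409.  73. 451.  95.] -3.6 [0.5706 0.0166 0.6055 0.0144]
plate [261. 336. 259. 397.] -74.5 [ 0.5388 -0.2877  0.5637 -0.3776]
arm [405.   1. 425.  21.] -18.9 [0.549  0.0555 0.5667 0.0495]
top stud [[0.5894 0.0352 0.091 ]]
```

The lift point is (0.589, 0.035) with the arm direction at -93.5°, and the block is at (0.5285, -0.208) with yaw 111°. Next I'll go back over the block.

```bash
python3 - <<'E'
from h import *
plan([(.5285,-.208,.11,111),(.5285,-.208,.027,111)])
print(onz("top",[[365,166],[424,170]],0))
E
```

```text
[-7.15 -5.95  9.72  0.01]
[0.  0.  8.3 0. ]
[[ 0.76550423 -0.06605185  0.        ]
 [ 0.75669934 -0.2318397   0.        ]]
```

Call:
carry_out:
  series:
    - [-2,-1.6,1,0,-1]
    - [-4,-3.2,3,0,-1]
    - [-6,-4.8,5,0,-1]
    - [-7.1,-5.9,7,0,-1]
    - [-7.1,-5.9,9.7,0,-1]

```text
time_s: 11.62
tool_pos: [0.5279, -0.2121, 0.11]
tcp_rot: [0.568, 0.823, -0.001, 0.001]
ft_force: [1.3, -0.6, -0.3]
gripper_width: 1.002
gripper_force: 0.0
```

Call:
carry_out:
  series:
    - [0,0,0,0,-1]
    - [0,0,0,0,-1]
    - [0,0,0,0,-1]
    - [0,0,0,0,-1]

```text
time_s: 11.95
tool_pos: [0.5306, -0.2058, 0.1121]
tcp_rot: [0.565, 0.825, 0.001, 0.001]
ft_force: [0.6, -0.0, -0.4]
gripper_width: 0.998
gripper_force: 0.0
```

```bash
python3 - <<'E'
from h import *
s=get_state();print(s["tool_pos"])
plan([(.5285,-.208,.027,111)])
E
```

```text
[ 0.53060607 -0.20575833  0.11209126]
[-0.13 -0.28  8.51  0.16]
```

Call:
carry_out:
  series:
    - [-0.1,-0.1,2,0,-1]
    - [-0.1,-0.1,4,0,-1]
    - [-0.1,-0.1,6,0,-1]
    - [-0.1,-0.1,7.5,0,-1]
    - [-0.1,-0.1,8.4,0,-1]

```text
time_s: 12.37
tool_pos: [0.5291, -0.2073, 0.0261]
tcp_rot: [0.565, 0.825, 0.0, 0.0]
ft_force: [0.8, -0.9, -0.4]
gripper_width: 1.0
gripper_force: 0.0
```

Call:
carry_out:
  series:
    - [0,0,0,0,-1]
    - [0,0,0,0,-1]
    - [0,0,0,0,-1]
    - [0,0,0,0,-1]
    - [0,0,0,0,-1]

```text
time_s: 12.78
tool_pos: [0.5293, -0.2079, 0.0273]
tcp_rot: [0.566, 0.825, 0.0, 0.001]
ft_force: [0.1, -0.1, -0.6]
gripper_width: 0.995
gripper_force: 0.0
```

Call:
carry_out:
  series:
    - [0,0,0,0,0.3]
    - [0,0,0,0,0.3]
    - [0,0,0,0,0.3]
    - [0,0,0,0,0.3]
    - [0,0,0,0,0.3]
  squeeze: 25

```text
time_s: 13.2
tool_pos: [0.5279, -0.2081, 0.0264]
tcp_rot: [0.566, 0.824, -0.001, -0.0]
ft_force: [-4.5, -0.7, 6.4]
gripper_width: 0.467
gripper_force: 26.5
```

```bash
python3 - <<'E'
from h import *
np.set_printoptions(precision=4,suppress=True)
s=get_state();print(s["tool_pos"],s["ft_force"],s["gripper_width"],s["gripper_force"],s["wrist_torque"])
m=R.from_quat(s["tcp_rot"]).as_matrix();print(np.degrees(np.arctan2(m[1,0],m[0,0])))
E
```

```text
[ 0.5279 -0.2081  0.0264] [-4.4972 -0.7395  6.3972] 0.4665483007358763 26.467771232128143 [-0.0744  0.7311 -0.1396]
111.05039712860702
```

```bash
python3 - <<'E'
from h import *
plan([(.544,-.172,.0264,104),(.560,-.135,.0264,96),(.575,-.098,.0264,90),(.583,-.062,.0264,88)])
E
```

```text
[2.79 2.8  0.   7.05]
[ 3.2   2.45 -0.    8.  ]
[ 3.52  1.88 -0.    6.  ]
[ 3.6  0.8 -0.   2. ]
```

Call:
carry_out:
  series:
    - [0.4,0.4,0,1,0.3]
    - [1,1,0,2.5,0.3]
    - [1.7,1.7,0,4,0.3]
    - [2.3,2.3,0,6,0.3]
    - [2.8,2.8,0,7,0.3]

```text
time_s: 13.62
tool_pos: [0.544, -0.1735, 0.0264]
tcp_rot: [0.617, 0.787, -0.001, 0.0]
ft_force: [-3.8, -8.1, 5.2]
gripper_width: 0.466
gripper_force: 26.0
```

Call:
carry_out:
  series:
    - [0.6,0.5,0,1.5,0.3]
    - [1.2,1,0,3,0.3]
    - [1.9,1.5,0,5,0.3]
    - [2.6,2,0,6.5,0.3]
    - [3.2,2.4,0,8,0.3]

```text
time_s: 14.03
tool_pos: [0.5597, -0.1369, 0.0264]
tcp_rot: [0.67, 0.742, -0.001, 0.001]
ft_force: [-2.5, -8.1, 5.4]
gripper_width: 0.464
gripper_force: 25.7
```

```bash
python3 - <<'E'
from h import *
np.set_printoptions(precision=4,suppress=True)
s=get_state();print(s["tool_pos"],s["ft_force"],s["gripper_width"],s["gripper_force"],s["wrist_torque"])
m=R.from_quat(s["tcp_rot"]).as_matrix();print(np.degrees(np.arctan2(m[1,0],m[0,0])))
plan([(.575,-.098,.0264,90),(.583,-.062,.0264,88),(.5858,-.045,.0264,88)])
E
```

```text
[ 0.5597 -0.1369  0.0264] [-2.4743 -8.1245  5.4137] 0.46428725751744354 25.70044219493866 [-1.3279  0.5218  0.041 ]
95.88238188423803
[ 3.71  1.92 -0.    5.88]
[ 3.6  0.8 -0.   2. ]
[ 1.71  0.22 -0.    0.  ]
```

Call:
carry_out:
  series:
    - [0.7,0.4,0,1.2,0.3]
    - [1.4,0.8,0,2.4,0.3]
    - [2.1,1.2,0,3.6,0.3]
    - [2.8,1.6,0,4.8,0.3]
    - [3.6,1.9,0,6,0.3]

```text
time_s: 14.45
tool_pos: [0.5749, -0.0999, 0.0264]
tcp_rot: [0.708, 0.706, -0.002, 0.001]
ft_force: [-3.5, -8.1, 4.0]
gripper_width: 0.464
gripper_force: 25.1
```

Call:
carry_out:
  series:
    - [0.7,0.2,0,0.5,0.3]
    - [1.4,0.3,0,1,0.3]
    - [2.1,0.5,0,1.5,0.3]
    - [2.8,0.6,0,2,0.3]
    - [3.5,0.8,0,2,0.3]

```text
time_s: 14.87
tool_pos: [0.5828, -0.0647, 0.0264]
tcp_rot: [0.72, 0.694, -0.002, 0.001]
ft_force: [-2.5, -8.9, 4.5]
gripper_width: 0.467
gripper_force: 25.5
```

```bash
python3 - <<'E'
from h import *
np.set_printoptions(precision=4,suppress=True)
s=get_state();print(s["tool_pos"],s["ft_force"],s["gripper_width"],s["gripper_force"],s["wrist_torque"])
m=R.from_quat(s["tcp_rot"]).as_matrix();print(np.degrees(np.arctan2(m[1,0],m[0,0])))
plan([(.5866,-.0345,.0264,88)])
w=vision.grab_frame("wrist");cv2.imwrite("pics/w5.png",w)
E
```

```text
[ 0.5828 -0.0647  0.0264] [-2.5419 -8.938   4.5232] 0.46694256585284155 25.51086723804474 [-1.5346  0.4417 -0.0466]
87.91379787155931
[ 3.03  0.27  0.   -0.09]
```

View pics/w5.png

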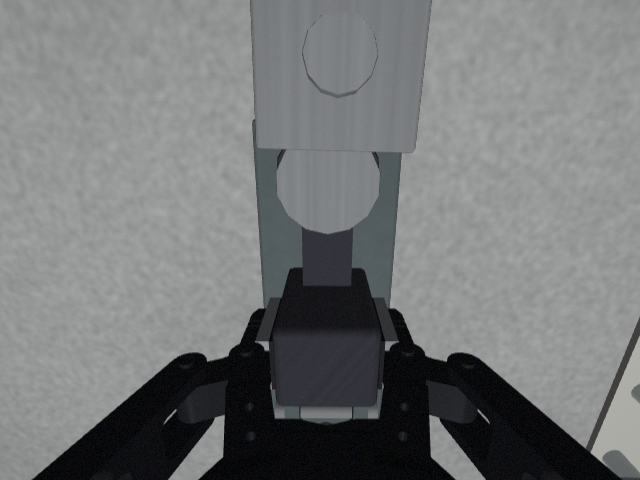

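The stud top is at (340,53) and the saddle disc is centred near (328,182), spanning x 276–380 with its bottom edge at 234. I'll measure both in this frame.

```bash
python3 - <<'E'
from h import *
np.set_printoptions(precision=4,suppress=True)
s=get_state()
st=onz("wrist",[340,53],.091)[0]; e=onz("wrist",[[276,180],[380,180],[328.5,234]],.069)
print(st,e, "width",np.linalg.norm(e[0]-e[1]))
cv=onz("wrist",[[250,0],[257,148],[430,0],[414,152]],.083);print("arm",cv,cv[[1,3]].mean(0))
sa=e[2]+np.array([np.cos(np.radians(88)),np.sin(np.radians(88)),0])*.016; print("saddle",sa,(e[0]+e[1])/2)
print("tool pos",s["tool_pos"], "shift x,y cm:",(tool(s["tool_pos"]+np.append((st-sa)[:2],0))))
E
```

```text
[0.5903 0.0376 0.091 ] [[ 0.5715  0.0091  0.069 ]
 [ 0.6024  0.008   0.069 ]
 [ 0.5866 -0.0083  0.069 ]] width 0.030966589595148013
arm [[0.5713 0.0499 0.083 ]
 [0.5696 0.019  0.083 ]
 [0.6104 0.0486 0.083 ]
 [0.6086 0.0167 0.083 ]] [0.5891 0.0179 0.083 ]
saddle [0.5871 0.0077 0.069 ] [0.5869 0.0086 0.069 ]
tool pos [ 0.5834 -0.0621  0.0264] shift x,y cm: [ 2.9923  0.2171 -0.0042]
```

Call:
carry_out:
  series:
    - [0.6,0.1,0,0,0.3]
    - [1.2,0.1,0,0,0.3]
    - [1.8,0.2,0,0,0.3]
    - [2.4,0.2,0,0,0.3]
    - [2.6,0.3,0,0,0.3]

```text
time_s: 15.33
tool_pos: [0.5867, -0.0375, 0.0264]
tcp_rot: [0.719, 0.695, -0.001, 0.001]
ft_force: [-4.6, -9.1, 8.4]
gripper_width: 0.467
gripper_force: 27.9
```

Call:
carry_out:
  series:
    - [0,0,0,0,0.3]
    - [0,0,0,0,0.3]
    - [0,0,0,0,0.3]
    - [0,0,0,0,0.3]
    - [0,0,0,0,0.3]

```text
time_s: 15.75
tool_pos: [0.5867, -0.0374, 0.0264]
tcp_rot: [0.719, 0.695, -0.001, 0.0]
ft_force: [-3.5, -3.8, 5.5]
gripper_width: 0.466
gripper_force: 27.5
```

```bash
python3 - <<'E'
from h import *
s=get_state();print(s["tool_pos"],s["ft_force"]);plan([(.5863,-.0347,.0264,88)])
w=vision.grab_frame("wrist");cv2.imwrite("pics/w6.png",w);print(get_state()["tool_pos"])
E
```

```text
[ 0.58668656 -0.03735444  0.02636374] [-3.48080795 -3.75748931  5.47759848]
[ 0.26 -0.05 -0.    0.03]
[ 0.586738   -0.03732802  0.02640072]
```

Call:
carry_out:
  series:
    - [0.1,0,0,0,0.3]
    - [0.2,0,0,0,0.3]
    - [0.3,0,0,0,0.3]
    - [0.3,0,0,0,0.3]

```text
time_s: 16.13
tool_pos: [0.5871, -0.0356, 0.0264]
tcp_rot: [0.719, 0.695, -0.001, 0.001]
ft_force: [-0.9, -7.4, 4.7]
gripper_width: 0.465
gripper_force: 27.3
```

```bash
python3 - <<'E'
from h import *
np.set_printoptions(precision=4,suppress=True)
s=get_state();print(s["tool_pos"],s["ft_force"]);plan([(.5863,-.0347,.0264,88)])
E
```

```text
[ 0.5871 -0.0356  0.0264] [-0.9071 -7.4266  4.7012]
[ 0.09 -0.08  0.   -0.02]
```

Call:
carry_out:
  series:
    - [0.1,0,0,0,0.3]
    - [0.1,0,0,0,0.3]
    - [0.1,0,0,0,0.3]

```text
time_s: 16.38
tool_pos: [0.5872, -0.0346, 0.0264]
tcp_rot: [0.719, 0.695, -0.001, 0.001]
ft_force: [0.6, -8.3, 4.5]
gripper_width: 0.463
gripper_force: 27.3
```

Call:
carry_out:
  series:
    - [0,0,0,0,0]
    - [0,0,0,0,-0.5]
    - [0,0,0,0,-1]
    - [0,0,0,0,-1]
    - [0,0,0,0,-1]

```text
time_s: 16.8
tool_pos: [0.5872, -0.0314, 0.0263]
tcp_rot: [0.719, 0.695, 0.0, -0.0]
ft_force: [-0.3, -0.2, 0.0]
gripper_width: 1.002
gripper_force: 0.0
```

```bash
python3 - <<'E'
from h import *
np.set_printoptions(precision=4,suppress=True)
s=get_state();print(s["tool_pos"],s["ft_force"],s["gripper_width"])
w=vision.grab_frame("wrist");cv2.imwrite("pics/w7.png",w)
for f in("w6","w7"):
    g=cv2.cvtColor(cv2.imread(f"pics/{f}.png"),cv2.COLOR_BGR2GRAY)
    g=cv2.convertScaleAbs(g,alpha=1.5)
    if f=="w6": o=g[:400,150:500]
    else: o=np.hstack([o,g[:400,150:500]])
cv2.imwrite("pics/crop4.png",o)
E
```

```text
[ 0.5872 -0.0314  0.0263] [-0.3266 -0.2345  0.0424] 1.0015791207205413
```

View pics/crop4.png

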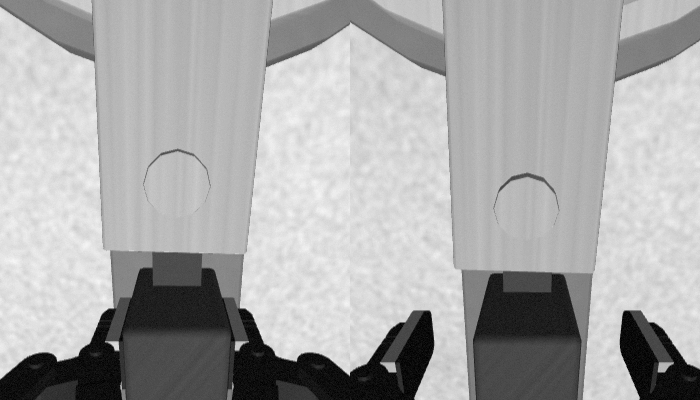

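In w7 (right half) the stud top is at about image (326,207), and the block's top front edge is at y≈338 between x 274 and 381. I'll check the saddle against the stud.

```bash
python3 - <<'E'
from h import *
np.set_printoptions(precision=4,suppress=True)
st=onz("wrist",[326,207],.091)[0]; e=onz("wrist",[[274,338],[381,338]],.068)
print("stud",st,"edge",e,np.linalg.norm(e[0]-e[1]))
g=cv2.cvtColor(cv2.imread("pics/w7.png"),cv2.COLOR_BGR2GRAY)
pl=onz("wrist",[[262,275],[268,390],[392,275],[384,390]],.008);print("plate",pl)
u=np.array([np.cos(np.radians(88)),np.sin(np.radians(88)),0]);print("saddle",e.mean(0)+.052*u)
print(g[320:350,327])
E
```

```text
stud [0.59   0.0357 0.091 ] edge [[ 0.5697 -0.0162  0.068 ]
 [ 0.6077 -0.0174  0.068 ]] 0.03803620886291945
plate [[ 0.5541 -0.0183  0.008 ]
 [ 0.5504 -0.0941  0.008 ]
 [ 0.6229 -0.0205  0.008 ]
 [ 0.6204 -0.0963  0.008 ]]
saddle [0.5906 0.0352 0.068 ]
[19 20 19 21 18 25 20 21 21 16 22 24 21 22 23 22 25 30 30 36 36 39 45 44
 52 49 50 48 51 45]
```

Call:
carry_out:
  series:
    - [0,0,-2,0,-1]
    - [0,0,-5,0,-1]
    - [0,0,-8,0,-1]
    - [0,0,-11,0,-1]
    - [0,0,-14,0,-1]

```text
time_s: 17.27
tool_pos: [0.5869, -0.0316, 0.1677]
tcp_rot: [0.719, 0.695, -0.0, -0.0]
ft_force: [0.6, -0.3, -0.3]
gripper_width: 0.998
gripper_force: 0.0
```

Call:
carry_out:
  series:
    - [-2.5,0,0,0,1]
    - [-6,0,0,0,1]
    - [-9.5,0,0,0,1]
    - [-12.5,0,0,0,1]
    - [-14.5,0,0,0,1]

```text
time_s: 17.68
tool_pos: [0.5817, -0.1809, 0.1662]
tcp_rot: [0.72, 0.694, -0.001, 0.0]
ft_force: [-0.9, -0.5, 0.1]
gripper_width: 0.299
gripper_force: 0.0
```

Call:
carry_out:
  series:
    - [0,0,0,0,1]
    - [0,0,0,0,1]
    - [0,0,0,0,1]
    - [0,0,0,0,1]
    - [0,0,0,0,1]

```text
time_s: 18.1
tool_pos: [0.5826, -0.1753, 0.1664]
tcp_rot: [0.718, 0.696, 0.0, -0.0]
ft_force: [-1.0, 0.6, -0.1]
gripper_width: 0.003
gripper_force: 0.0
```

```bash
python3 - <<'E'
from h import *
np.set_printoptions(precision=4,suppress=True)
s=get_state();print(s["tool_pos"],s["ft_force"],s["gripper_width"],s["time_s"])
w=vision.grab_frame("wrist");cv2.imwrite("pics/w8.png",w)
print(proj("wrist",[[.5836,-.177,.122]]))
b=np.array([.5885,-.035]);u=np.array([np.cos(np.radians(87.7)),np.sin(np.radians(87.7))])
W=[]
for q in(0,.1,.2,.3,.4,.5):
    th=.5-q; x=-.030-.130*np.cos(th)+.005*np.sin(th); z=.055+.130*np.sin(th)+.005*np.cos(th); W.append((*(b+u*x),z,88)); print(q,x,z)
plan(W)
# saddle and base plate visible? dark pad centroid from top view
t=vision.grab_frame("top");cv2.imwrite("pics/top4.png",t);print(proj("top",[[.5836,-.177,.122]]))
E
```

```text
[ 0.5826 -0.1753  0.1664] [-0.9633  0.6207 -0.0849] 0.002536319088835978 18.1
[[327.1898 277.782 ]]
0 -0.14168860535272743 0.12171323282799826
0.1 -0.14779083750883182 0.11022968947013899
0.2 -0.1527161425530221 0.09819430931160217
0.3 -0.15641530846538612 0.08572734589256416
0.4 -0.15885137440290922 0.07295336499047779
0.5 -0.16 0.06
[-0.11  0.03  4.47  0.21]
[-0.61 -0.    1.15  0.  ]
[-0.49 -0.    1.2   0.  ]
[-0.37 -0.    1.25  0.  ]
[-0.24 -0.    1.28  0.  ]
[-0.11 -0.    1.3   0.  ]
[[412.5593 222.9773]]
```

Call:
carry_out:
  series:
    - [-0.1,0,1,0,1]
    - [-0.1,0,2,0,1]
    - [-0.1,0,3,0,1]
    - [-0.1,0,3.6,0,1]
    - [-0.1,0,4,0,1]

```text
time_s: 18.62
tool_pos: [0.5815, -0.1778, 0.1246]
tcp_rot: [0.719, 0.695, -0.001, -0.001]
ft_force: [-0.9, 0.5, 1.9]
gripper_width: 0.002
gripper_force: 1.0
```

Call:
carry_out:
  series:
    - [-0.2,0,0.6,0,1]
    - [-0.5,0,1.2,0,1]
    - [-0.7,0,1.7,0,1]
    - [-0.9,0,2.3,0,1]
    - [-1.1,0,2.8,0,1]

```text
time_s: 19.03
tool_pos: [0.5821, -0.1888, 0.0981]
tcp_rot: [0.719, 0.695, 0.0, -0.0]
ft_force: [-2.0, 3.3, 5.7]
gripper_width: 0.001
gripper_force: 3.2
```

```bash
python3 - <<'E'
from h import *
np.set_printoptions(precision=4,suppress=True)
s=get_state();print(s["tool_pos"],s["ft_force"],s["gripper_width"],s["time_s"])
p=cv2.imread("pics/scene2.png");c=vision.grab_frame("scene");cv2.imwrite("pics/scene5.png",c)
g=c[200:300,100:330].max(2)<40; ys,xs=np.nonzero(g); print(len(xs),xs.mean()+100 if len(xs) else 0,ys.mean()+200 if len(xs) else 0)
print(proj("scene",[[.582,-.188,.098],[.582,-.188,.122]]))
E
```

```text
[ 0.5821 -0.1888  0.0981] [-2.0058  3.3135  5.7459] 0.0008966660229595793 19.0333
1746 222.63058419243987 235.99083619702176
[[214.7016 253.4115]
 [213.1226 247.9384]]
```

Call:
carry_out:
  series:
    - [0,0,0.5,0,1]
    - [-0.1,0,1,0,1]
    - [-0.2,0,1.5,0,1]
    - [-0.3,0,2,0,1]
    - [-0.4,0,2.5,0,1]

```text
time_s: 19.5
tool_pos: [0.5821, -0.194, 0.0737]
tcp_rot: [0.719, 0.695, -0.0, 0.001]
ft_force: [-2.1, -0.6, 6.8]
gripper_width: -0.001
gripper_force: 3.6
```

Call:
carry_out:
  series:
    - [0,0,0.4,0,1]
    - [0,0,0.8,0,1]
    - [-0.1,0,1.1,0,1]
    - [-0.1,0,1.4,0,1]
    - [-0.1,0,1.5,0,1]

```text
time_s: 19.92
tool_pos: [0.5822, -0.1952, 0.0593]
tcp_rot: [0.719, 0.695, -0.0, 0.001]
ft_force: [-5.8, -0.2, 20.5]
gripper_width: 0.0
gripper_force: 10.4
```

```bash
python3 - <<'E'
from h import *
np.set_printoptions(precision=4,suppress=True)
s=get_state();print(s["tool_pos"],s["ft_force"],s["gripper_width"],s["time_s"])
E
```

```text
[ 0.5822 -0.1952  0.0593] [-5.7779 -0.2249 20.522 ] 0.00023840400266133307 19.9167
```

```bash
python3 - <<'E'
from h import *
c=vision.grab_frame("scene");cv2.imwrite("pics/scene6.png",c)
G=lambda n:np.float32(cv2.cvtColor(cv2.imread(f"pics/{n}.png"),cv2.COLOR_BGR2GRAY))
for r in((225,305,325,405),(240,290,300,345),(325,375,340,385)):
    a,b,d,e=r
    print(r,[np.round(cv2.phaseCorrelate(G(x)[a:b,d:e].copy(),G("scene6")[a:b,d:e].copy(),cv2.createHanningWindow((e-d,b-a),cv2.CV_32F)),2) if 0 else cv2.phaseCorrelate(G(x)[a:b,d:e].copy(),G("scene6")[a:b,d:e].copy()) for x in("scene5","scene2")])
P=np.array([.5895,.0355,.083]);print(proj("scene",[P,P+[0,0,.014]]))
E
```

```text
(225, 305, 325, 405) [((1.2637657327711622, -0.9764743149207362), 1.0000264251232147), ((1.2900229646121417, -1.203907742623862), 1.1618083634972571)]
(240, 290, 300, 345) [((1.6603221374972037, -0.9990142699164757), 0.8215970666673449), ((1.8919556496567473, -1.3446741521547807), 0.4955603468153212)]
(325, 375, 340, 385) [((0.47139156959702433, -0.08491328612648985), 0.9670786940256755), ((0.48406913105645444, -0.04808613597705147), 0.940847896999783)]
[[302.70572528 261.41314242]
 [302.62854717 258.33722522]]
```

The drum is visibly raised and the handle is at its stop (20 N). Now the full return stroke.

Call:
carry_out:
  series:
    - [0.1,0,-0.5,0,1]
    - [0.1,0,-1.1,0,1]
    - [0.2,0,-1.7,0,1]
    - [0.3,0,-2.3,0,1]
    - [0.4,0,-2.9,0,1]

```text
time_s: 20.38
tool_pos: [0.5823, -0.1911, 0.0882]
tcp_rot: [0.719, 0.695, -0.0, 0.001]
ft_force: [-1.4, -1.5, 6.6]
gripper_width: -0.001
gripper_force: 2.9
```

Call:
carry_out:
  series:
    - [0.2,0,-0.7,0,1]
    - [0.4,0,-1.4,0,1]
    - [0.7,0,-2.2,0,1]
    - [1,0,-3,0,1]
    - [1.2,0,-3.6,0,1]

```text
time_s: 20.8
tool_pos: [0.5827, -0.1772, 0.1241]
tcp_rot: [0.719, 0.695, 0.0, 0.0]
ft_force: [-0.2, 2.3, 1.0]
gripper_width: -0.0
gripper_force: 0.8
```

Call:
carry_out:
  series:
    - [0,0,-0.5,0,1]
    - [0,0,-1,0,1]
    - [0,0,-1,0,1]
    - [0,0,-1,0,1]
    - [0,0,-1,0,1]

```text
time_s: 21.22
tool_pos: [0.582, -0.1783, 0.1329]
tcp_rot: [0.719, 0.695, -0.0, -0.0]
ft_force: [-0.4, -0.6, 0.1]
gripper_width: 0.001
gripper_force: 0.0
```

```bash
python3 - <<'E'
from h import *
np.set_printoptions(precision=4,suppress=True)
s=get_state();print(s["tool_pos"],s["ft_force"],s["time_s"])
plan([(.5822,-.178,.1246,88)])
c=vision.grab_frame("scene");cv2.imwrite("pics/scene7.png",c)
G=lambda n:np.float32(cv2.cvtColor(cv2.imread(f"pics/{n}.png"),cv2.COLOR_BGR2GRAY))
for a,b,d,e in((225,305,325,405),(240,290,300,345),(325,375,340,385)):
    print([np.round(cv2.phaseCorrelate(G(x)[a:b,d:e].copy(),G("scene7")[a:b,d:e].copy())[0],2) for x in("scene6","scene5","scene2")])
E
```

```text
[ 0.582  -0.1783  0.1329] [-0.448  -0.5876  0.063 ] 21.2167
[0.03 0.02 0.83 0.06]
[array([-1.29,  1.19]), array([-0.34,  0.27]), array([-0.01,  0.01])]
[array([-0.75,  1.02]), array([0.37, 0.24]), array([0.72, 0.15])]
[array([ 0.59, -0.01]), array([ 0.57, -0.09]), array([ 0.54, -0.1 ])]
```

```bash
python3 - <<'E'
from h import *
print(proj("scene",[[.5885,-.035,.04],[.62,-.06,.008]]))
u,v=proj("scene",[.62,-.07,.008])[0].astype(int)
G=lambda n:np.float32(cv2.cvtColor(cv2.imread(f"pics/{n}.png"),cv2.COLOR_BGR2GRAY))
for w in(14,20): print([np.round(cv2.phaseCorrelate(G(x)[v-w:v+w,u-w:u+w].copy(),G("scene7")[v-w:v+w,u-w:u+w].copy())[0],2) for x in("scene5","scene6")])
E
```

```text
[[276.13172531 269.50136723]
 [266.48463062 285.8708678 ]]
[array([-0.  ,  0.06]), array([-0.08,  0.08])]
[array([-0.06, -0.02]), array([-0.11, -0.13])]
```

Call:
carry_out:
  series:
    - [0,0,0.5,0,1]
    - [0,0,0.9,0,1]
    - [-0.2,0,1.5,0,1]
    - [-0.4,0,2.1,0,1]
    - [-0.6,0,2.7,0,1]

```text
time_s: 21.68
tool_pos: [0.5822, -0.1844, 0.1057]
tcp_rot: [0.719, 0.695, -0.0, 0.0]
ft_force: [0.1, -0.9, 6.4]
gripper_width: 0.001
gripper_force: 3.3
```

Call:
carry_out:
  series:
    - [-0.2,0,0.5,0,1]
    - [-0.4,0,1,0,1]
    - [-0.6,0,1.6,0,1]
    - [-0.7,0,2.2,0,1]
    - [-0.8,0,2.7,0,1]

```text
time_s: 22.1
tool_pos: [0.582, -0.1921, 0.0789]
tcp_rot: [0.719, 0.695, 0.0, 0.0]
ft_force: [-0.8, -0.4, 7.6]
gripper_width: -0.0
gripper_force: 3.5
```

Call:
carry_out:
  series:
    - [0,0,0.4,0,1]
    - [-0.1,0,0.9,0,1]
    - [-0.1,0,1.4,0,1]
    - [-0.2,0,1.8,0,1]
    - [-0.2,0,2.1,0,1]

```text
time_s: 22.52
tool_pos: [0.582, -0.1943, 0.0586]
tcp_rot: [0.719, 0.695, 0.0, 0.0]
ft_force: [-7.4, -0.0, 31.4]
gripper_width: -0.002
gripper_force: 15.9
```

Call:
carry_out:
  series:
    - [0,0,0,0,1]
    - [0,0,0,0,1]
    - [0,0,0,0,1]
    - [0,0,0,0,1]
    - [0,0,0,0,1]

```text
time_s: 22.93
tool_pos: [0.582, -0.1942, 0.0594]
tcp_rot: [0.719, 0.695, -0.0, 0.001]
ft_force: [-4.6, -0.2, 18.2]
gripper_width: -0.001
gripper_force: 9.3
```

```bash
python3 - <<'E'
from h import *
np.set_printoptions(precision=4,suppress=True)
s=get_state();print(s["tool_pos"],s["ft_force"],s["time_s"])
c=vision.grab_frame("scene");cv2.imwrite("pics/scene8.png",c)
G=lambda n:np.float32(cv2.cvtColor(cv2.imread(f"pics/{n}.png"),cv2.COLOR_BGR2GRAY))
for a,b,d,e in((225,305,325,405),(325,375,340,385)):
    print([np.round(cv2.phaseCorrelate(G(x)[a:b,d:e].copy(),G("scene8")[a:b,d:e].copy())[0],2) for x in("scene6","scene7")])
E
```

```text
[ 0.582  -0.1942  0.0594] [-4.5514 -0.2201 18.1786] 22.9333
[array([ 0.03, -0.02]), array([ 1.31, -1.2 ])]
[array([0.47, 0.04]), array([0.48, 0.09])]
```

The handle is at its lower stop under a steady 18 N, the drum is raised exactly as in the first stroke, and the jack has not moved. I'm handing in.

```bash
python3 -c "
from plant import job
print(job.close_job())"
```

```text
the job is handed in; nothing more can be done
None
```

I handed the job in at about 23 s: the drum is clicked into its detent, the jack saddle is within about 1 mm of centre under the lift point, one full trial stroke is done, and the arm is holding the handle fully down with the drum raised; no verdict came back.

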